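# Throw the water changeover lever into the pinned notch

## Robot

A 6-joint arm with a two-finger parallel gripper is mounted at the origin on the work surface. World frame = base frame: x ahead of the robot, y to its left, z up, the work surface at z = 0. Lengths are in m, angles in rad, forces in N, time in s.
With the tool pointing down it reaches from about 0.4 to 0.825 m from the base axis. Payload 7 kg.
Tool frame: the origin (TCP) lies midway between the tips of the shut fingers; the grasp point (between the pads) lies 19 mm behind it; z points along the fingers, y is the direction in which the jaws open and shut (so a half turn about z gives the same grasp; the last joint's range is limited). The gripper opens to 88 mm and grips with 3 to 60 N. Pads are 19 mm wide; open, the fingers measure 130 mm over their backs; the gripper's body (78 mm by 193 mm) begins 47 mm behind the grasp point.
Start: joints at [-0.997, 0.359, 0.012, 0, -1.224, -0.288], TCP at [0.19, -0.648, 0.227] pointing down, gripper open.
Joint ranges: [-3.07, 3.07], [-1.43, 2.12], [-1.02, 1.25], [-3.03, 1.67], [-3.05, -0], [-3.03, 3.03]. Speed limits (rad/s): [2.39, 2.39, 3.01, 3.14, 3.14, 3.14].

## Interface

Orientations are given as [roll, pitch, yaw] about the fixed x, y, z axes, in that order (R = Rz(yaw) Ry(pitch) Rx(roll)).
In Python, from station import get_state, grab_frame, camera_info, job_done gives the robot as it stands. The module is installed in compiled form; this text tells all that it offers.
- The arm moves only by the shell command python3 -m inch 'ROWS' [FORCE]. ROWS is JSON, a list that holds one entry, the list of rows, each a list of 7 numbers: the shift along the tool's x, y, z normalised to -1 to 1, where 1 is 50 cm, then the turn, a rotation vector about the tool's x, y, z normalised to -1 to 1, where 1 is 180 degrees, then the closure, from 0 (fully open) to 1 (shut). A call has 1 to 20 rows; each row shifts and turns the commanded pose from where the row before left it, along the tool's axes as they then stand; what a row does not reach is not made up. A row lasts 1/10 s, in which the tool goes at most 50 mm and 8.59 degrees, less where a joint would pass 70% of its speed; a pose out of reach is approached as far as the arm can. A call with a number of a shift or a turn outside -1 to 1 is refused whole. A call with a gripper value outside its range is refused whole. The fingers move at their own pace and stop on an object; FORCE is the grip in N (left out, the last holds). Time passes only in rows, so rows that do not move let the fingers close. It gives the time, the measured TCP pose, the force and the opening at its end, in the units of the state.
- get_state(): the state, without advancing time (a new reading comes with each control period).
- grab_frame(name): name is "scene" or "top" or "wrist"; returns the picture (480x640x3 uint8, blue, green, red); there is no depth.
- camera_info(name): a dict with "vertical_fov" (degrees; the focal length in pixels is half the picture's height over the tangent of half this angle, whatever the lens; pixels are square), "cx", "cy" (the principal point, pixels), "R" (3x3) and "t" (3): a world point X has camera coordinates R X + t. Camera axes: x right, y down, z forward; pixel columns grow to the right and rows downward; lengths in m; the calibration is good to about 2 mm. A picture is of the moment at which its call begins: read the wrist's pose just before it. camera_info takes no time and is no camera call; for the wrist camera it gives the pose at the moment of the call.
- job_done(): hands the job in, once; it reports no verdict.
The state is a dict: "t": time; "q": joint angles; "qd": joint speeds; "joint_efforts": joint torques, N m; "eef_pos": TCP position; "ee_rot": TCP orientation; "force": force on the tool from outside, world axes, zero at the start; "moment": the same for the moment, N m; "width": finger opening in m.
Only numpy, scipy, OpenCV 4.12 (cv2) and the standard library are available. Lean on these libraries where they do the work, as an engineer would, in place of code of your own. Each camera call takes 0.05 s, during which the arm holds its last target.

## Task

On the water changeover stand in the steriliser room, throw the long lever with the upright round grip out of the notch it is parked in and into the notch marked by the upright index pin, so that it clicks home pointing at the pin, and let go of it. Leave the short ball-ended drain lever on the small stand beside it where it is.

Things in the scene. Friction and masses are not known exactly. Their poses are not given: they have to be found in the camera images.
- stand: Changeover stand, fixed: white box with a grey deck, 300 deep (x) by 270 mm wide (y), deck top 68 mm above the table. Origin on the table under the lever's vertical spindle; the deck reaches from 205 mm in front of it (-x) to 95 mm behind. Around the spindle, 105 mm out, is a toothed quadrant with three notches. A small jar and a brass collar stand loose on the rear deck.
- lever (a joint): Angle of the long steel lever about the spindle, rad, growing anticlockwise from above. 0: middle notch, lever towards the stand's -x; -0.6: notch on the +y side, where it is parked; +0.6: notch on the -y side. Stops 0.06 beyond the outer notches. A sprung detent pulls it into the nearest notch when let go; about 8 N at the grip overcomes it. The wanted notch is 0 or +0.6.
- lever_grip (a point): Centre of the top of the long lever's grip: an upright black cylinder 26 mm in diameter on the lever's end, 140 mm from the spindle axis, from 98 to 150 mm above the table (this point at 150 mm). It moves with the lever on a level arc. Below it is a 30 mm wide steel collar, 84 to 98 mm high, on the flat lever.
- index_pin: Fixed upright steel pin, 14 mm thick, 26 mm tall, on a 28 mm wide collar, set in the deck (top 94 mm above the table, below the grip) 172 mm from the spindle axis, straight beyond the notch it marks. Origin: centre of its foot. The other notches have flat plugs 12 mm wide, 3 mm high there. With the lever in the marked notch the grip's axis is 32 mm from the pin's.
- drain_grip (a point): Top of the black ball, 28 mm in diameter, on the end of the short drain lever (70 mm from its upright spindle) on the smaller white stand with a grey top, 156 mm square and 42 mm high, to the left or right of the changeover stand. This point is 80 mm above the table. The lever swings easily and must be left alone.

How it is judged:
At the end, for the whole second after the job is handed in: The long lever rests, not moving, in the notch marked by the index pin: seen from above, the centre of its grip is within 42 mm of the pin's axis (32 mm when exact), that is within about 10 degrees of the notch (horizontal distance between lever_grip and index_pin below 0.042 m and velocity of joint lever between -0.1 and 0.1 rad/s); the robot touches nothing.
It fails at once if the short drain lever is moved: its ball shifts by more than 15 mm (distance of drain_grip from where it was at the start of the episode above 0.015 m).
It also fails if it takes over 32 s, if anything falls off the work surface, if the arm or the gripper's body presses on something with over 40 N, if the wrist force passes 120 N, or if a joint passes its speed limit or range.

## Working session

There is one attempt and no reset: what is moved stays moved. The work goes in short steps, Python scripts to look and compute and a shell command to move; the robot and the scene stay as the last step left them, time stands still between calls to the robot, and variables do not carry over. Pictures are saved under pics/ and viewed, and the job is handed in when it is done.

```bash
mkdir -p pics; python3 - <<'E'
from station import *
import cv2,numpy as np
s=get_state();print({k:np.round(v,3).tolist() for k,v in s.items()})
for n in("scene","top","wrist"):
    i=camera_info(n);print(n,i)
    cv2.imwrite(f"pics/{n}0.png",grab_frame(n))
E
```

```text
{'t': 0.0, 'q': [-0.997, 0.359, 0.011, -0.0, -1.224, -0.288], 'qd': [-0.0, 0.001, 0.0, 0.001, 0.001, -0.001], 'joint_efforts': [0.0, -58.273, 29.307, 6.997, 0.007, -0.0], 'eef_pos': [0.19, -0.647, 0.226], 'ee_rot': [3.14, -0.0, -2.856], 'force': [0.46, -0.245, 0.245], 'moment': [0.043, -0.011, -0.038], 'width': 0.088}
scene {'vertical_fov': 55.34339614878507, 'cx': 310.900520230341, 'cy': 237.1368707127322, 'R': array([[ 0.30793918,  0.95137929,  0.00713567],
       [ 0.5510113 , -0.17222517, -0.81653232],
       [-0.775603  ,  0.25537413, -0.57725561]]), 't': array([-0.13238773, -0.22416923,  1.29333445])}
top {'vertical_fov': 53.80217177771056, 'cx': 314.5850888786013, 'cy': 235.53716353940607, 'R': array([[-0.0059148 , -0.99996996,  0.0050094 ],
       [-0.97895645,  0.00476849, -0.20401354],
       [ 0.20398353, -0.00611069, -0.97895525]]), 't': array([-0.05987569,  0.56999653,  0.71753106])}
wrist {'vertical_fov': 71.72978011929055, 'cx': 319.32878461861, 'cy': 240.73254777772968, 'R': array([[-0.2816661 ,  0.95950684,  0.00329242],
       [ 0.92058998,  0.26927136,  0.28285514],
       [ 0.27051488,  0.08270167, -0.95915699]]), 't': array([ 0.67335217, -0.03492717,  0.39152171])}
```

View pics/scene0.png

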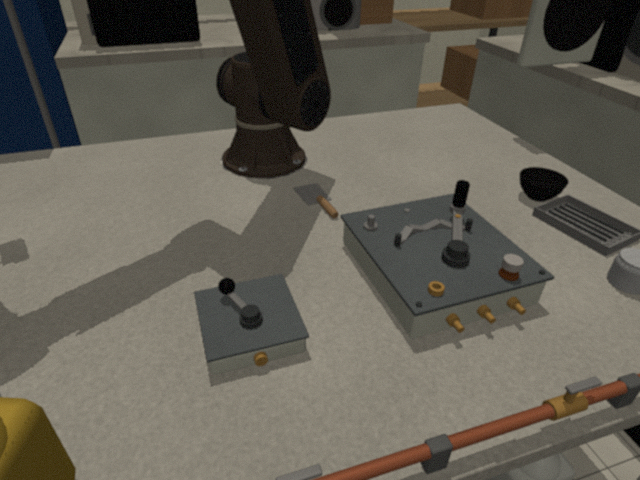

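View pics/top0.png

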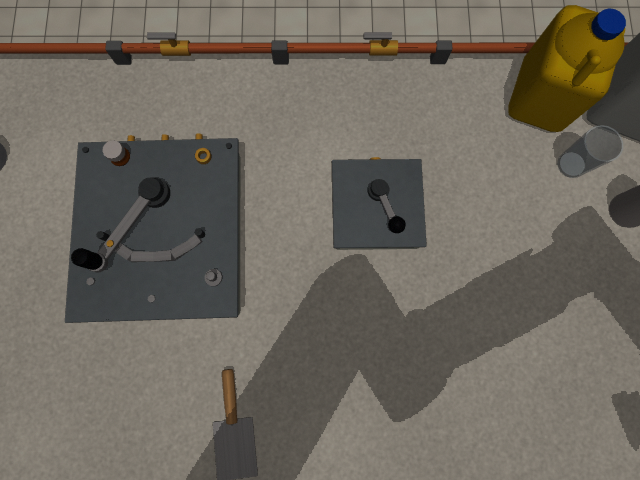

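View pics/wrist0.png

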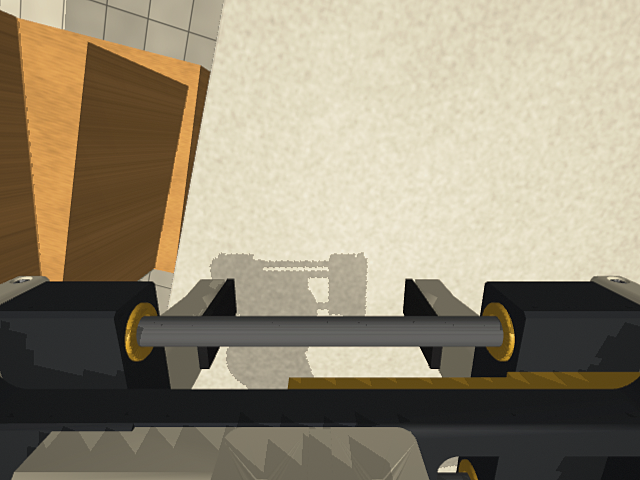

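The scene and top views show the changeover stand on the robot's left. The grip is parked at top (87,259), the index pin is at (213,278) on the -y side, so the target is +0.6, and plain plugs are at (90,281) and (151,298). The drain stand lies to the right, ball at (397,225). The wrist view shows only bench. Next I'll measure these points.

```bash
cat > h.py <<'E'
from station import *
import cv2,numpy as np
def ray(n,u,v):
    i=camera_info(n);f=240/np.tan(np.radians(i["vertical_fov"]/2))
    d=i["R"].T@np.array([(u-i["cx"])/f,(v-i["cy"])/f,1]);return -i["R"].T@i["t"],d
def onz(n,u,v,z):
    c,d=ray(n,u,v);return c+d*(z-c[2])/d[2]
def pix(n,X):
    i=camera_info(n);f=240/np.tan(np.radians(i["vertical_fov"]/2));p=i["R"]@np.asarray(X)+i["t"]
    return p[:2]/p[2]*f+[i["cx"],i["cy"]]
def two(a,b):
    (c1,d1),(c2,d2)=ray(*a),ray(*b)
    s=np.linalg.lstsq(np.c_[d1,-d2],c2-c1,rcond=None)[0]
    p,q=c1+d1*s[0],c2+d2*s[1];return (p+q)/2,np.linalg.norm(p-q)
E
python3 - <<'E'
from h import *
im=cv2.imread("pics/top0.png");sc=cv2.imread("pics/scene0.png")
cv2.imwrite("pics/topz.png",cv2.resize(im[125:335,55:255],None,fx=2.8,fy=2.8,interpolation=cv2.INTER_CUBIC))
cv2.imwrite("pics/scz.png",cv2.resize(sc[170:340,335:560],None,fx=3.4,fy=3.4,interpolation=cv2.INTER_CUBIC))
# deck by colour: bluish dark grey
b,g,r=[im[...,k].astype(int) for k in range(3)]
m=((b-r>2)&(b<90)&(b>35)).astype(np.uint8)*255
m=cv2.morphologyEx(m,cv2.MORPH_CLOSE,np.ones((9,9)));m=cv2.morphologyEx(m,cv2.MORPH_OPEN,np.ones((7,7)))
for c in cv2.findContours(m,0,2)[0]:
    if cv2.contourArea(c)>4000:
        a=cv2.approxPolyDP(c,8,True)[:,0];print(cv2.contourArea(c),[(tuple(p.tolist()),onz("top",*p,.068 if cv2.contourArea(c)>15000 else .042).round(3).tolist()) for p in a])
for nm,p,z in [("pinfoot",(213,279),.068),("plug0",(151,298),.071),("plug-",(90,281),.071),("griptop",(80,257),.15),("ball",(397,225),.066)]:
    print(nm,onz("top",*p,z).round(3))
E
```

```text
7741.0 [((420, 159), [0.708, -0.247, 0.042]), ((332, 161), [0.705, -0.094, 0.042]), ((334, 247), [0.553, -0.095, 0.042]), ((425, 246), [0.554, -0.248, 0.042])]
26184.5 [((236, 139), [0.735, 0.069, 0.068]), ((127, 142), [0.731, 0.253, 0.068]), ((123, 166), [0.688, 0.256, 0.068]), ((102, 142), [0.731, 0.295, 0.068]), ((79, 143), [0.729, 0.333, 0.068]), ((71, 248), [0.549, 0.329, 0.068]), ((97, 251), [0.544, 0.287, 0.068]), ((148, 196), [0.636, 0.211, 0.068]), ((124, 247), [0.55, 0.244, 0.068]), ((184, 245), [0.553, 0.148, 0.068]), ((185, 254), [0.538, 0.145, 0.068]), ((129, 262), [0.526, 0.234, 0.068]), ((114, 253), [0.541, 0.259, 0.068]), ((101, 272), [0.51, 0.278, 0.068]), ((70, 266), [0.52, 0.328, 0.068]), ((66, 321), [0.434, 0.325, 0.068]), ((237, 315), [0.441, 0.059, 0.068])]
pinfoot [0.498 0.099 0.068]
plug0 [0.468 0.194 0.071]
plug- [0.496 0.292 0.071]
griptop [0.521 0.273 0.15 ]
ball [ 0.585 -0.198  0.066]
```

View pics/topz.png

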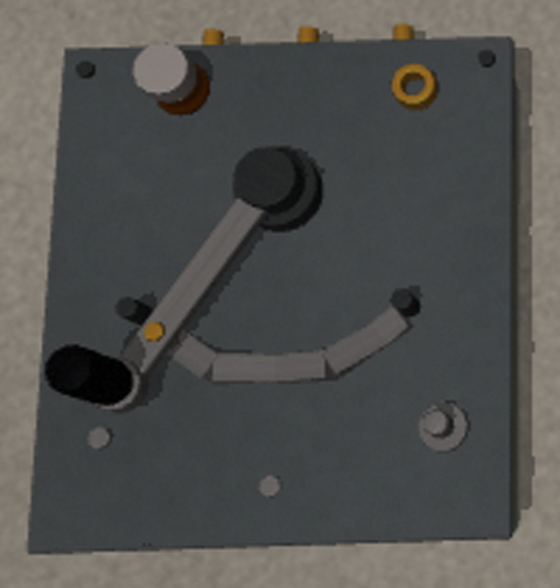

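View pics/scz.png

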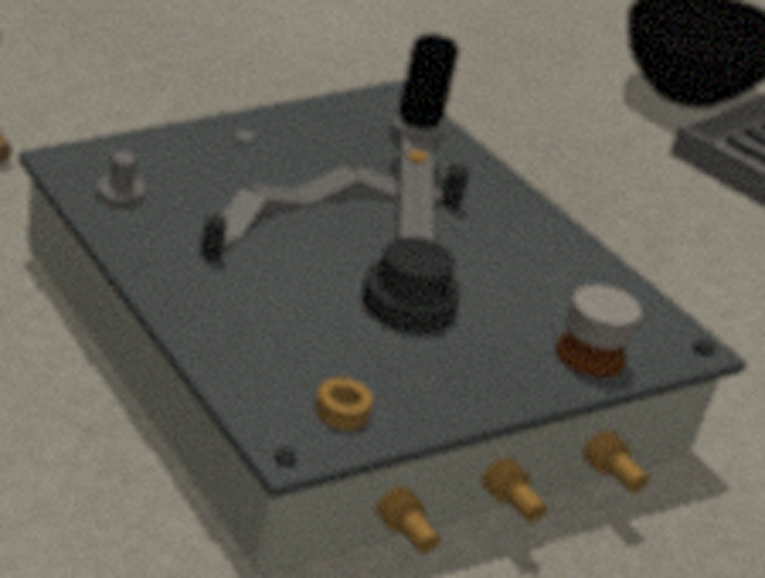

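The measurements agree. The pin and the two plugs each give a spindle at about (0.639, 0.1985) with a stand yaw of about 0.025. That predicts the parked grip at (0.5215, 0.2747), against (0.521, 0.273) measured. The target grip position is about (0.5255, 0.1166). I'll go round the base at the present height.

```bash
python3 -m inch '[[[-0.0714,0.0606,0,0,0,0,0],[-0.0714,0.0606,0,0,0,0,0],[-0.0714,0.0606,0,0,0,0,0],[-0.0714,0.0606,0,0,0,0,0],[-0.0714,0.0606,0,0,0,0,0],[-0.0714,0.0606,0,0,0,0,0],[-0.0714,0.0606,0,0,0,0,0],[-0.0714,0.0606,0,0,0,0,0],[-0.0714,0.0606,0,0,0,0,0],[-0.0714,0.0606,0,0,0,0,0],[-0.0714,0.0606,0,0,0,0,0],[-0.0714,0.0606,0,0,0,0,0],[-0.0714,0.0606,0,0,0,0,0],[-0.0714,0.0606,0,0,0,0,0],[0,0,0,0,0,0.0456,0],[0,0,0,0,0,0.0456,0],[0,0,0,0,0,0.0456,0],[0,0,0,0,0,0.0456,0],[0,0,0,0,0,0.0456,0],[0,0,0,0,0,0.0456,0]]]'
cat >> h.py <<'E'
from scipy.spatial.transform import Rotation as Ro
def togo(X):
    s=get_state();d=Ro.from_euler("xyz",s["ee_rot"]).inv().apply(np.asarray(X)-s["eef_pos"])
    print("t",s["t"],"pos",np.round(s["eef_pos"],4),"rot",np.round(s["ee_rot"],3),"q",np.round(s["q"],2),"F",np.round(s["force"],1),"w",round(float(s["width"]),4));print("tool units to go",(d/.5).round(4))
E
python3 -c "
from h import *
togo([.5215,.2747,.2265])"
```

```text
t: 2.15
eef_pos: [0.55, -0.0996, 0.2263]
ee_rot: [-3.141, -0.0, 2.562]
force: [-0.5, -0.0, 0.4]
width: 0.0875
t 2.15 pos [ 0.55   -0.0996  0.2263] rot [-3.141 -0.     2.562] q [ 0.17  0.17 -0.25 -0.   -1.16 -2.32] F [-0.5 -0.   0.4] w 0.0875
tool units to go [ 4.578e-01  5.951e-01 -3.000e-04]
```

```bash
python3 -m inch '[[[0.0509,0.0661,0,0,0,0,0],[0.0509,0.0661,0,0,0,0,0],[0.0509,0.0661,0,0,0,0,0],[0.0509,0.0661,0,0,0,0,0],[0.0509,0.0661,0,0,0,0,0],[0.0509,0.0661,0,0,0,0,0],[0.0509,0.0661,0,0,0,0,0],[0.0509,0.0661,0,0,0,0,0],[0.0509,0.0661,0,0,0,0,0],[0,0,0,0,0,0,0]]]'
python3 -c "
from h import *
togo([.5215,.2747,.115])
print(pix('wrist',[.5215,.2747,.15]))
cv2.imwrite('pics/w1.png',grab_frame('wrist'))"
```

```text
t: 3.15
eef_pos: [0.5188, 0.2785, 0.2259]
ee_rot: [-3.141, -0.0, 2.571]
force: [-0.1, -0.5, 0.3]
width: 0.0874
t 3.15 pos [0.5188 0.2785 0.2259] rot [-3.141 -0.     2.571] q [ 0.82  0.22 -0.19 -0.   -1.17 -2.97] F [-0.1 -0.5  0.3] w 0.0874
tool units to go [-0.0087 -0.0035  0.2217]
[317.42520043 257.64688296]
```

View pics/w1.png

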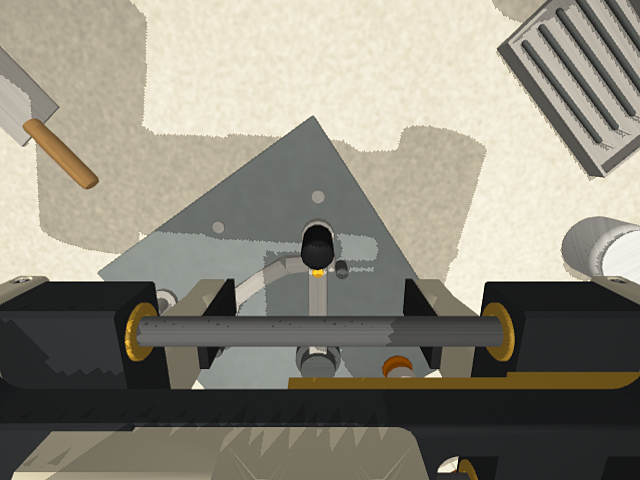

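The grip stands centred between the jaws, its top at about (317,255) against (317,258) predicted. q6 is near its limit, so I'll turn back about 8°, correct the small offset, go down and close.

```bash
python3 -m inch '[[[-0.0087,-0.0035,0,0,0,0,0],[0,0,0,0,0,-0.045,0],[0,0,0,0,0,0,0],[0,0,0.0555,0,0,0,0],[0,0,0.0555,0,0,0,0],[0,0,0.0555,0,0,0,0],[0,0,0.0555,0,0,0,0],[0,0,0,0,0,0,0]]]'
python3 -c "
from h import *
togo([.5215,.2747,.115])"
```

```text
t: 4.0
eef_pos: [0.5202, 0.2679, 0.1121]
ee_rot: [-3.136, -0.003, 2.704]
force: [-0.7, 0.5, 0.6]
width: 0.0875
t 4.0 pos [0.5202 0.2679 0.1121] rot [-3.136e+00 -3.000e-03  2.704e+00] q [ 0.81  0.32 -0.33 -0.   -0.93 -2.82] F [-0.7  0.5  0.6] w 0.0875
tool units to go [ 0.0034  0.0134 -0.0059]
```

```bash
python3 -m inch '[[[0,0,0,0,0,0,0],[0,0,0,0,0,0,0]]]'
python3 -c "
from h import *
togo([.5215,.2747,.115])"
```

```text
t: 4.2
eef_pos: [0.523, 0.2709, 0.1174]
ee_rot: [3.139, 0.001, 2.708]
force: [0.1, -0.2, -0.4]
width: 0.0879
t 4.2 pos [0.523  0.2709 0.1174] rot [3.139e+00 1.000e-03 2.708e+00] q [ 0.81  0.31 -0.33  0.   -0.93 -2.81] F [ 0.1 -0.2 -0.4] w 0.0879
tool units to go [0.006  0.0056 0.0048]
```

```bash
python3 -m inch '[[[0.005,0.005,0.003,0,0,0,0.3],[0,0,0,0,0,0,0.6],[0,0,0,0,0,0,0.8],[0,0,0,0,0,0,0.9],[0,0,0,0,0,0,0.9],[0,0,0,0,0,0,0.9],[0,0,0,0,0,0,0.9],[0,0,0,0,0,0,0.9]]]' 30
python3 -c "
from h import *
togo([.5215,.2747,.115])
cv2.imwrite('pics/w2.png',grab_frame('wrist'))"
```

```text
t: 5.0
eef_pos: [0.5208, 0.2739, 0.114]
ee_rot: [-3.141, -0.0, 2.709]
force: [-0.2, 0.2, 0.5]
width: 0.0293
t 5.0 pos [0.5208 0.2739 0.114 ] rot [-3.141 -0.     2.709] q [ 0.82  0.31 -0.33  0.   -0.93 -2.82] F [-0.2  0.2  0.5] w 0.0293
tool units to go [-0.0007  0.0021 -0.002 ]
```

View pics/w2.png

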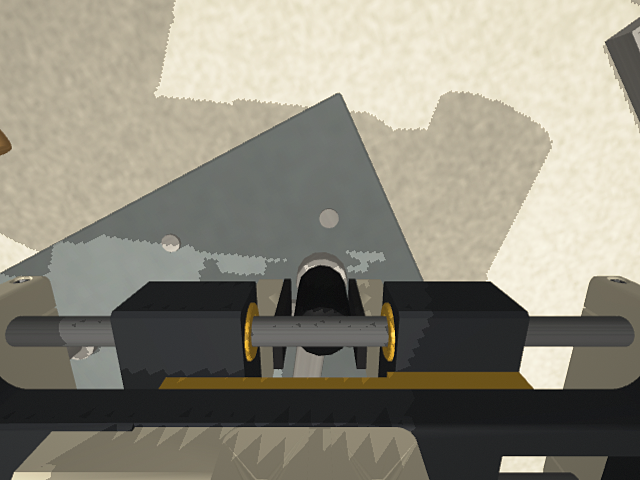

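```bash
python3 -m inch '[[[0,0,0,0,0,0,1],[0,0,0,0,0,0,1],[0,0,0,0,0,0,1],[0.0022,-0.0209,0,0,0,-0.0239,1],[0.0022,-0.0209,0,0,0,-0.0239,1],[0.0022,-0.0209,0,0,0,-0.0239,1],[0.0022,-0.0209,0,0,0,-0.0239,1],[0.0022,-0.0209,0,0,0,-0.0239,1],[0.0022,-0.0209,0,0,0,-0.0239,1],[0.0022,-0.0209,0,0,0,-0.0239,1],[0.0022,-0.0209,0,0,0,-0.0239,1]]]' 35
python3 -c "
from h import *
togo([.499,.195,.115])"
```

```text
t: 6.15
eef_pos: [0.4994, 0.1963, 0.1143]
ee_rot: [3.138, 0.003, -2.969]
force: [1.5, 14.3, -7.4]
width: 0.0251
t 6.15 pos [0.4994 0.1963 0.1143] rot [ 3.138e+00  3.000e-03 -2.969e+00] q [ 0.74  0.23 -0.45 -0.   -0.89 -2.14] F [ 1.5 14.3 -7.4] w 0.0251
tool units to go [ 0.0013 -0.0025 -0.0015]
```

Halfway and on track, with the grip held at a width of 25 mm. I'll carry on.

```bash
python3 -m inch '[[[0.0022,-0.0209,0,0,0,-0.0239,1],[0.0022,-0.0209,0,0,0,-0.0239,1],[0.0022,-0.0209,0,0,0,-0.0239,1],[0.0022,-0.0209,0,0,0,-0.0239,1],[0.0022,-0.0209,0,0,0,-0.0239,1],[0.0022,-0.0209,0,0,0,-0.0239,1],[0.0022,-0.0209,0,0,0,-0.0239,1],[0.0022,-0.0209,0,0,0,-0.0239,1],[0,0,0,0,0,0,1],[0,0,0,0,0,0,1]]]'
python3 -c "
from h import *
togo([.5255,.1166,.115])
cv2.imwrite('pics/t3.png',grab_frame('top')[100:350,30:280].repeat(2,0).repeat(2,1))"
```

```text
t: 7.15
eef_pos: [0.526, 0.1169, 0.1142]
ee_rot: [-3.141, 0.003, -2.372]
force: [3.8, 6.3, -3.9]
width: 0.0252
t 7.15 pos [0.526  0.1169 0.1142] rot [-3.141e+00  3.000e-03 -2.372e+00] q [ 0.58  0.24 -0.44 -0.   -0.89 -1.38] F [ 3.8  6.3 -3.9] w 0.0252
tool units to go [ 0.0011  0.0004 -0.0015]
```

View pics/t3.png

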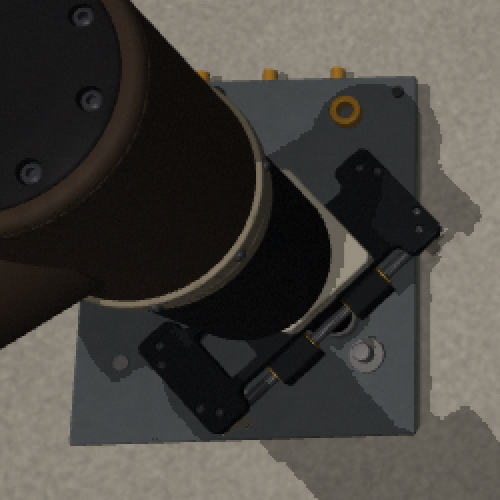

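The tool is at the target, and in the crop the gripper sits just behind the pin at (365,352). I'll open the fingers first, then lift straight up.

```bash
python3 -m inch '[[[0,0,0,0,0,0,0.5],[0,0,0,0,0,0,0],[0,0,0,0,0,0,0],[0,0,0,0,0,0,0],[0,0,0,0,0,0,0],[0,0,0,0,0,0,0],[0,0,0,0,0,0,0],[0,0,0,0,0,0,0],[0,0,-0.05,0,0,0,0],[0,0,-0.07,0,0,0,0],[0,0,-0.07,0,0,0,0],[0,0,-0.07,0,0,0,0],[0,0,0,0,0,0,0],[0,0,0,0,0,0,0],[0,0,0,0,0,0,0]]]'
python3 -c "
from h import *
togo([.5255,.1166,.115])
print(pix('wrist',[.5255,.1166,.15]),pix('scene',[.5255,.1166,.15]),pix('scene',[.498,.099,.068]))
cv2.imwrite('pics/w4.png',grab_frame('wrist'))
cv2.imwrite('pics/s4.png',grab_frame('scene'))"
```

```text
t: 8.7
eef_pos: [0.5243, 0.1156, 0.2431]
ee_rot: [3.141, -0.001, -2.373]
force: [0.2, -0.2, -1.2]
width: 0.0875
t 8.7 pos [0.5243 0.1156 0.2431] rot [ 3.141e+00 -1.000e-03 -2.373e+00] q [ 0.58  0.12 -0.27 -0.   -1.19 -1.38] F [ 0.2 -0.2 -1.2] w 0.0875
tool units to go [-0.0035 -0.0004  0.2562]
[317.85705194 246.54873179] [388.99083627 194.52698567] [370.15988511 225.68853448]
```

View pics/w4.png

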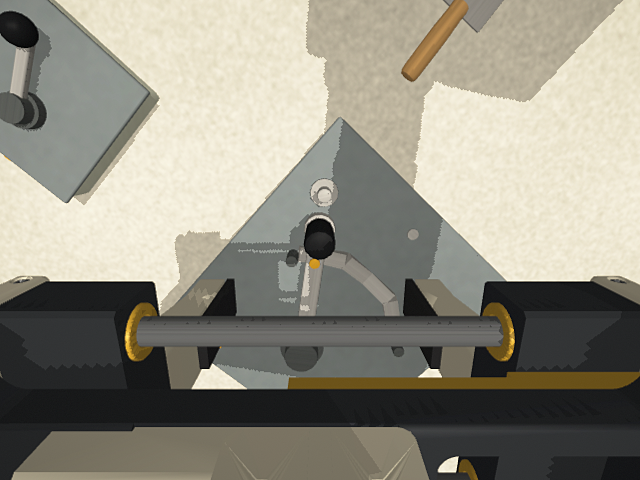

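View pics/s4.png

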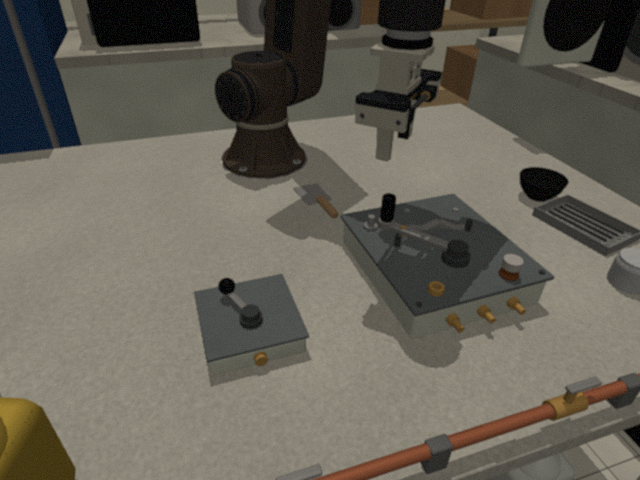

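The wrist view shows the lever home, with the grip top at about (319,244) against (318,247) predicted. The pin at (323,190) is straight beyond it. In the scene view the grip top is at about (389,197), predicted (389,195), and the drain ball is still at (227,286). The gripper is open, clear of the grip and feels no load.

```bash
python3 -c "
from station import *
print(job_done())"
```

```text
the job is handed in; nothing more can be done
None
```

I gripped the long lever's upright grip and swung it along its arc from the parked -0.6 notch, past the middle notch, to the +0.6 notch marked by the pin. Then I opened the fingers, lifted clear and handed the job in at about 8.8 s.

- **Lever position:** In the last wrist and scene pictures, the top of the grip was within about 3 pixels of where the +0.6 notch puts it, with the pin straight beyond it. I judged this by eye and did not re-triangulate the grip-to-pin distance or measure the lever's speed.
- **Robot clear:** The force on the tool was near zero and the fingers were open, with their tips about 9 cm above the grip.
- **Drain lever:** The ball was at the same pixel in the scene view as at the start.
- **Deviations:** The arm was up to about 7 mm off just after lowering over the grip. I let it settle and corrected that before closing. The largest force I read at the tool during the swing was about 16 N. None of the last checks failed or disagreed.

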